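# Pack the cured prints

## Robot

A 7-joint arm with a two-finger parallel gripper is mounted at the origin on the work surface. World frame = base frame: x ahead of the robot, y to its left, z up, the work surface at z = 0. Lengths are in m, angles in rad, forces in N, time in s.
With the tool pointing down it reaches from about 0.4 to 0.85 m from the base axis. Payload 4.5 kg.
Tool frame: the origin (TCP) lies on the centre line of the jaws, within the pads' length; the fingertips stand r.tip_reach ahead of it and the grasp point (between the pads) lies 3 mm ahead of it (r.tip_reach is the distance from the TCP to the fingertips, in m); z points along the fingers, y is the line along which they close (so a half turn about z gives the same grasp; the last joint's range is limited). The gripper opens to 88 mm and grips with 3 to 60 N. Pads are 18 mm wide; open, the fingers measure 123 mm over their backs; the gripper's body (75 mm by 187 mm) begins 45 mm behind the grasp point.
Start: joints at [-1.14, 0.689, -0.195, 1.565, 0.157, 0.902, -0.215], TCP at [0.242, 0.576, 0.261] pointing down, gripper open.
Joint ranges: [-3.01, 3.01], [-0.46, 2.08], [-1.47, 1.51], [0.13, 2.56], [-1, 4.14], [0.04, 2.09], [-2.66, 2.66]. Speed limits (rad/s): [2.57, 2.57, 3.14, 3.14, 3.14, 3.14, 3.14].

## Interface

Orientations are given as a unit quaternion [x, y, z, w].
In Python, from plant import readout, eyes, ticket, r gives the robot as it stands. The module is installed in compiled form; this text tells all that it offers.
- The arm moves only by the tool carry_out, never from a script. Its argument "motion" is a list that holds one entry, the list of rows, each a list of 7 numbers: the shift along the tool's x, y, z in mm, then the turn, a rotation vector about the tool's x, y, z in rad, then the opening in per cent of the stroke, from 0 (shut) to 100 (fully open). In form: [[[dx, dy, dz, ax, ay, az, claw], ...]]. A call has 1 to 8 rows; each row shifts and turns the commanded pose from where the row before left it, along the tool's axes as they then stand; what a row does not reach is not made up. A row lasts 1/10 s, in which the tool goes at most 50 mm and 8.59 degrees, less where a joint would pass 70% of its speed; a pose out of reach is approached as far as the arm can. A call is refused whole if a number of a shift passes 50 or a number of a turn 0.15, either way. A call with a gripper value outside its range is refused whole. The fingers move at their own pace and stop on an object; "squeeze" is the grip in N (left out, the last holds). Time passes only in rows, so rows that do not move let the fingers close. It gives the time, the measured TCP pose, the force and the opening at its end, in the units of the state.
- readout.get_state(): the state, without advancing time (a new reading comes with each control period).
- eyes.snapshot(name): name is "scene" or "top"; returns a dict with "pixels" (400x640x3 uint8, red, green, blue), "K" (3x3 intrinsics, pixels), "origin" and "attitude" of the camera in the world. Camera axes: x right, y down, z forward; pixel columns grow to the right and rows downward; lengths in m; the calibration is good to about 2 mm. A picture is of the moment at which its call begins. There is no depth.
- ticket.finish_job(): hands the job in, once; it reports no verdict.
The state is a dict: "clock": time; "q": joint angles; "qd": joint speeds; "joint_torque": joint torques, N m; "tool_pos": TCP position; "eef_rot": TCP orientation; "contact_force": force on the tool from outside, world axes, zero at the start; "moment": the same for the moment, N m; "opening": opening from 0.0 (shut) to 1.0 (fully open).
Only numpy, scipy, OpenCV 4.12 (cv2) and the standard library are available. Lean on these libraries where they do the work, as an engineer would, in place of code of your own. Each camera call takes 0.05 s, during which the arm holds its last target. There are 200 camera calls.

## Task

The prints under the lamp hood are cured. Draw the tray all the way out and, by pressing its release tab while you slide it, open the delivery case's cover fully; stand every print upright on the floor inside the case, then slide the cover fully shut so that its tab springs up and locks, and push the empty tray fully home under the hood. Leave the other things on the bench where they are.

Things in the scene. Friction and masses are not known exactly. Their poses are not given: they have to be found in the camera images.
- hood: lamp hood with its guide channel, steel, fixed. Origin: on the table, on the channel's centre line; x points away from the robot, into the hood. Channel from x = -50 mm (two front stops 22 mm high, 68 mm gap between for the tray's tongue) to x = +330 mm (back stop, 22 mm high); side walls 178 mm apart, 22 mm high, 8 mm thick.
- hood_roof (a point): middle of the near lower edge of the lamp roof (hood x = +165 mm, 100 mm above the table). The roof, 212 mm wide, 176 mm deep along x, underside 100 mm and top 150 mm above the table, stands on four posts over the far half of the channel.
- tray: dark steel tray, loose, 0.5 kg, on slick runners in the channel, 4 mm play each side, x along the hood's x. Origin: under the centre of its pan (160 x 170 mm outside, 150 x 160 inside, floor top 6 mm, rim top 18 mm up). Plate reaches to x = +110 mm, a 40 mm wide tongue to x = -160 mm. In the hood's frame its origin is at x = +220 mm fully home, +30 mm fully out.
- tray_handle (a point): on the tray's orange upright handle: plate 36 mm (x) x 14 mm (y) at tray x = -140 mm, from 6 to 62 mm above the table; point 45 mm up, axes as the tray's. Pinch it from above across its 14 mm. It never goes under the roof: fully home it stands 85 mm in front of it.
- case: grey open-topped delivery case, fixed. Origin: under the centre of the box; x points away from the robot. Box 180 (x) x 190 (y) mm outside, 170 x 180 mm inside, inner floor 6 mm and wall tops 66 to 70 mm above the table. Two rails (65 to 82 mm high, at y = +-100 mm) run from x = -145 to +335 mm; the cover opens along them towards +x.
- case_lugs (a point): midway between the two steel catch lugs on the case's rails (lugs at case x = -108 to -95 mm, y = +-87 to +-99 mm, from 84 to 95 mm above the table). They block the latch bar, a steel bar across the tab, unless the tab is pressed.
- cover (a joint): travel in m of the blue sliding cover (235 x 186 x 4 mm plate, top 74 mm above the table) along the case's +x: 0 = fully shut, 0.240 = fully open (near edge at case x = +95 mm). Stays where left, 2 N friction. Catch lugs stop it at 0.003 when opening and at 0.025 when closing while the tab is up: hold the tab down between those, in both directions.
- tab (a joint): how far the spring release tab is pressed down, in m: 0 = up (springs back by itself), 0.008 = fully down. Takes about 2 N to start and 8 N fully down; the latch bar passes under the catch lugs when pressed by more than 0.005.
- tab_well (a point): floor centre of the tab's orange finger well, moving with cover and tab (case x = -115 mm + cover travel, y = 0, 90 mm above the table with tab up); axes as the case's. Well 44 mm long along x between two cross ridges 10 mm high, 6 mm thick; 60 mm wide, open at the sides. Shut fingertips pressed on its floor push the tab down; moved along x they push a ridge and carry the cover.
- part_a: printed plastic prototype, white with a black band, 0.09 kg: square flange 52 x 52 x 12 mm with a square 28 x 28 mm stem on its centre, 58 mm tall in all. Origin: centre of the underside; z up along the stem, x and y square to its sides. Stands on the tray at the start, under the hood; some of the four are absent from a run.
- part_b: printed plastic prototype, black with a white band, 0.09 kg: square flange 52 x 52 x 12 mm with a square 28 x 28 mm stem on its centre, 58 mm tall in all. Origin: centre of the underside; z up along the stem, x and y square to its sides. Stands on the tray at the start, under the hood; some of the four are absent from a run.
- part_c: printed plastic prototype, white with a grey band, 0.09 kg: square flange 52 x 52 x 12 mm with a square 28 x 28 mm stem on its centre, 58 mm tall in all. Origin: centre of the underside; z up along the stem, x and y square to its sides. Stands on the tray at the start, under the hood; some of the four are absent from a run.
- part_d: printed plastic prototype, grey with a black band, 0.09 kg: square flange 52 x 52 x 12 mm with a square 28 x 28 mm stem on its centre, 58 mm tall in all. Origin: centre of the underside; z up along the stem, x and y square to its sides. Stands on the tray at the start, under the hood; some of the four are absent from a run.
- scraper: bystander, to be left alone: scraper lying flat, 190 mm long, origin at mid-length; origin at its underside
- spool: bystander, to be left alone: filament spool lying flat, 170 mm across, 55 mm high; origin at its underside
- cleaner: bystander, to be left alone: clear cleaner bottle, 60 mm across, 150 mm high; origin at its underside
- jar: bystander, to be left alone: amber jar, 72 mm across, 80 mm high; origin at its underside
- screwdriver: bystander, to be left alone: yellow screwdriver lying flat, 180 mm long; origin at its underside
- wrench: bystander, to be left alone: steel wrench lying flat, 160 mm long; origin at its underside
- calblock: bystander, to be left alone: aluminium calibration block, 90 x 60 x 40 mm; origin at its underside

How it is judged:
On the way, in this order (a step that is already met when the one before it is completed fails the run):
1. the tray is drawn out and the cover is open (value of joint cover above 0.21 m and x of tray in the frame of hood below 0.06 m), for 0.2 s.
2. every print stands in the open case, let go (value of joint cover above 0.15 m and x of part_a in the frame of case between -0.075 and 0.075 m and y of part_a in the frame of case between -0.08 and 0.08 m and z of each of part_a, part_b, part_c, part_d in the frame of case below 0.016 m and angle between each of part_a, part_b, part_c, part_d's own z axis and vertical below 0.2 rad and contact force between the fingers and part_a below 0.1 N and x of part_b in the frame of case between -0.075 and 0.075 m and y of part_b in the frame of case between -0.08 and 0.08 m and contact force between the fingers and part_b below 0.1 N and x of part_c in the frame of case between -0.075 and 0.075 m and y of part_c in the frame of case between -0.08 and 0.08 m and contact force between the fingers and part_c below 0.1 N and x of part_d in the frame of case between -0.075 and 0.075 m and y of part_d in the frame of case between -0.08 and 0.08 m and contact force between the fingers and part_d below 0.1 N), for 0.2 s.
3. the cover is shut and its tab has sprung up (value of joint cover below 0.004 m and value of joint tab below 0.002 m), for 0.2 s.
At the end, for the whole second after the job is handed in: cover shut to within 4 mm with the tab up (within 2 mm), every print present standing (tilt under 0.2 rad) on the case's floor (origin within 75 mm in x and 80 mm in y of the case's centre, at most 16 mm up), tray at rest at least 208 mm into the hood's frame (within about 12 mm of its back stop) (all of step 3 and x of tray in the frame of hood above 0.208 m and linear speed of tray below 0.02 m/s and x of part_a in the frame of case between -0.075 and 0.075 m and y of part_a in the frame of case between -0.08 and 0.08 m and z of each of part_a, part_b, part_c, part_d in the frame of case below 0.016 m and angle between each of part_a, part_b, part_c, part_d's own z axis and vertical below 0.2 rad and x of part_b in the frame of case between -0.075 and 0.075 m and y of part_b in the frame of case between -0.08 and 0.08 m and x of part_c in the frame of case between -0.075 and 0.075 m and y of part_c in the frame of case between -0.08 and 0.08 m and x of part_d in the frame of case between -0.075 and 0.075 m and y of part_d in the frame of case between -0.08 and 0.08 m); the robot touches nothing.
It fails at once if a bystander (scraper, spool, bottle, jar, screwdriver, wrench or block) is moved by more than 30 mm (distance of any of scraper, spool, cleaner, jar, screwdriver, wrench, calblock from where it was at the start of the episode above 0.03 m).
Of part_a, part_b, part_c, part_d only 2 to 4 are there at a start; the rules pass over those that are not, and their reading is None.
At some moment in a run one of part_a, part_b, part_c, part_d may be knocked a few centimetres aside while the robot is not near it.
It also fails if it takes over 210 s, if anything falls off the work surface, if the arm or the gripper's body presses on something with over 40 N, if the wrist force passes 120 N, or if a joint passes its speed limit or range.

## Working session

There is one attempt and no reset: what is moved stays moved. The work goes in short steps, Python scripts to look and compute and a tool call to move; the robot and the scene stay as the last step left them, time stands still between calls to the robot, and variables do not carry over. Pictures are saved under pics/ and viewed, on a budget of 14 in all, crops included, one or two more only if the job needs it, and the job is handed in when it is done.

Besides the shell and the picture viewer there is one more tool, called after "Request:" in YAML: its name, and indented under it one key for each argument. carry_out: Moves the arm, as the interface text tells. Its arguments: {"type":"object","properties":{"motion":{"type":"array","items":{"type":"array","items":{"type":"array","items":{"type":"number"}}}},"squeeze":{"type":"number"}},"required":["motion"]}

```bash
mkdir -p pics; ls
cat > h.py <<'E'
import numpy as np, cv2
from scipy.spatial.transform import Rotation as R
from plant import readout, eyes, ticket, r
def snap(n,f=None):
    s=eyes.snapshot(n)
    if f: cv2.imwrite('pics/'+f,s['pixels'][:,:,::-1])
    return s
def rot(a):
    a=np.array(a,float)
    return a if a.shape==(3,3) else R.from_quat(a).as_matrix()
def cast(s,u,v,z):
    d=rot(s['attitude'])@np.linalg.inv(s['K'])@np.array([u,v,1.]); o=np.array(s['origin'])
    return o+d*(z-o[2])/d[2]
def proj(s,p):
    c=s['K']@(rot(s['attitude']).T@(np.array(p)-np.array(s['origin']))); return c[:2]/c[2]
E
python3 - <<'E'
from h import *
for n in('scene','top'):
    s=snap(n,n+'0.png'); print(n,s['origin'],s['attitude'],s['K'])
st=readout.get_state()
for k,v in st.items(): print(k,np.round(v,3))
print(r.tip_reach)
E
```

```text
pics
scene [ 1.48360008 -0.12536261  1.51802931] [ 0.72586685  0.62102561 -0.19560356 -0.22177411] [[507.45533643   0.         321.03822328]
 [  0.         507.45533643 200.73636572]
 [  0.           0.           1.        ]]
top [0.22565748 0.01771731 1.46835432] [ 0.70408568 -0.70181622  0.07825096 -0.07479397] [[476.45398478   0.         318.65766922]
 [  0.         476.45398478 195.33440623]
 [  0.           0.           1.        ]]
clock 0.1
q [-1.14   0.69  -0.195  1.566  0.157  0.903 -0.215]
qd [-0.    -0.001  0.001 -0.002 -0.    -0.001  0.001]
joint_torque [-4.0000e-03 -5.2850e+01 -1.2720e+00 -1.5384e+01 -5.3000e-02  2.0000e-03
  0.0000e+00]
tool_pos [0.241 0.576 0.26 ]
eef_rot [ 0.197  0.98  -0.001 -0.   ]
contact_force [0.189 0.154 0.478]
moment [-0.028 -0.025 -0.017]
opening 0.997
0.022
```

View pics/scene0.png

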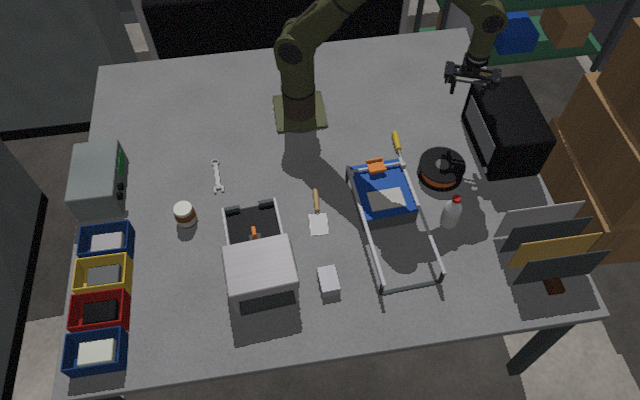

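View pics/top0.png

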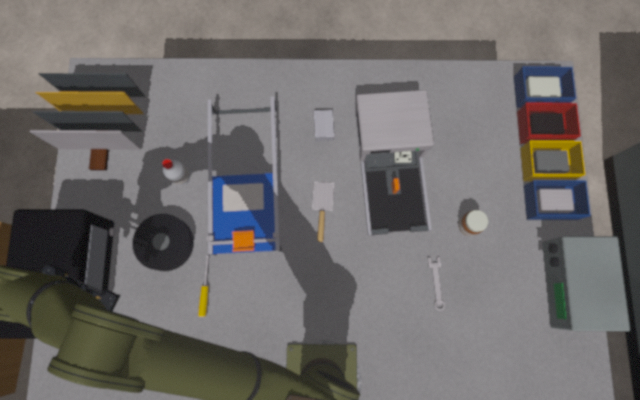

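The scene view shows the blue cover at about (385,195) with its orange tab at (376,166), and the hood at (260,265) with the handle at (253,232). In the top view the tab is at (243,240), the handle at (395,183), and one print is partly visible at (403,157).

Run:
```python
from h import *
T=snap('top'); S=snap('scene')
a=cv2.resize(T['pixels'][80:265,190:440],None,fx=3,fy=3,interpolation=cv2.INTER_CUBIC)
cv2.imwrite('pics/c1.png',a[:,:,::-1])
for n,s in(('top',T),('scene',S)):
    h=cv2.cvtColor(np.ascontiguousarray(s['pixels']),cv2.COLOR_RGB2HSV)
    for nm,lo,hi in(('orange',(5,150,90),(18,255,255)),('blue',(100,130,60),(120,255,255))):
        m=cv2.inRange(h,lo,hi)
        k,l,st,c=cv2.connectedComponentsWithStats(m)
        for i in range(1,k):
            if st[i,4]>25: print(n,nm,st[i],c[i].round(1), np.round(cv2.minAreaRect(np.argwhere(l==i)[:,::-1].astype(np.float32)),1) if 0 else cv2.minAreaRect(np.argwhere(l==i)[:,::-1].astype(np.float32)))
# top-view coarse
for nm,u,v,z in(('tab',243,240,.095),('handle',395,183,.06),('roofNL',363,152,.15),('roofNR',433,148,.15),('roofFL',358,93,.15),('roofFR',430,90,.15),('railFL',211,97,.082),('railFR',274,95,.082),('railNL',211,252,.082),('railNR',278,249,.082)):
    print(nm,cast(T,u,v,z).round(4))
```

```text
top orange [528 138  46   4  48] [550.4 139. ] ((550.4566650390625, 139.024169921875), (1.9536269903182983, 45.0444221496582), 87.45519256591797)
top orange [ 95 150   9  19 102] [ 99.2 159. ] ((99.29232025146484, 158.6615447998047), (7.194014072418213, 18.109071731567383), 7.125016689300537)
top orange [393 178   7  15  85] [395.6 184.8] ((396.0, 185.0), (14.0, 6.0), 90.0)
top orange [233 231  21  20 365] [243.1 240.5] ((243.29312133789062, 240.51724243164062), (18.519142150878906, 20.263099670410156), 85.2363510131836)
top blue [532  67  12   8  32] [537.   69.8] ((537.8899536132812, 70.72998809814453), (7.071067810058594, 10.889445304870605), 81.8698959350586)
top blue [544  67  25   9 111] [555.8  70.8] ((555.9122924804688, 71.07844543457031), (23.90757942199707, 7.488452911376953), 3.1798300743103027)
top blue [523  68   6   9  30] [524.8  71.3] ((525.5, 72.0), (8.0, 5.0), 90.0)
top blue [556  97  18   4  44] [565.8  98.4] ((564.5, 98.5), (17.0, 3.0), -0.0)
top blue [ 213  173   61   67 2315] [242.3 209.4] ((242.2398223876953, 206.14491271972656), (64.02568054199219, 60.62903213
[... 1459 characters left out ...]
803482055664)
scene blue [ 78 220  51  31 202] [109.8 232.3] ((103.0, 235.0), (30.0, 50.0), 90.0)
scene blue [ 77 249  14   6  42] [ 83.7 252.4] ((83.4000015258789, 251.80003356933594), (4.650547027587891, 13.121186256408691), 85.2363510131836)
scene blue [ 61 326  60  46 390] [ 92.7 349.7] ((90.48706817626953, 348.4150085449219), (36.98724365234375, 65.09840393066406), 81.34745788574219)
tab [0.3953 0.2296 0.095 ]
handle [ 0.5753 -0.2213  0.06  ]
roofNL [ 0.645  -0.1163  0.15  ]
roofNR [ 0.658  -0.3197  0.15  ]
roofFL [ 0.8284 -0.1046  0.15  ]
roofFR [ 0.8391 -0.3196  0.15  ]
railFL [0.8438 0.3478 0.082 ]
railFR [0.8514 0.1516 0.082 ]
railNL [0.3617 0.3231 0.082 ]
railNR [0.371 0.129 0.082]
```

View pics/c1.png

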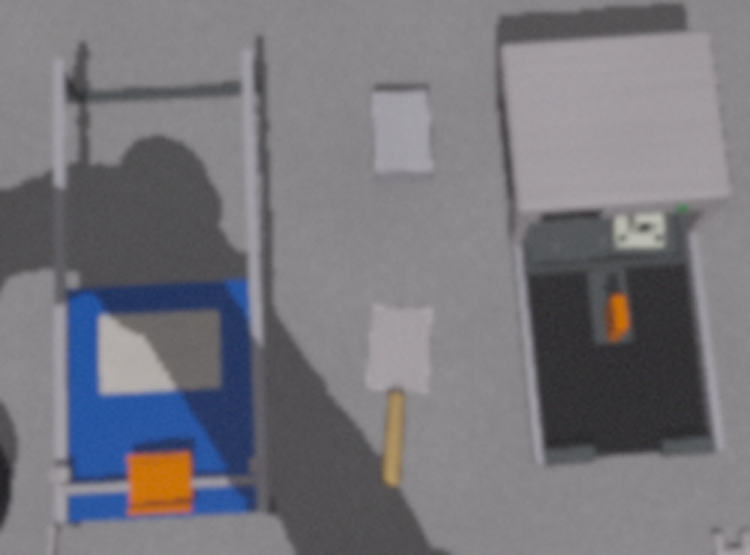

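The crop shows the case yawed slightly left and the hood yawed slightly, with the channel front corners at crop (540,462) and (720,450). The case geometry from the rails agrees with the tab position.

```bash
cat >> h.py <<'E'
CY=0.049; CO=np.array([0.512,0.2332])
def fr(o,yaw,x,y): c,s=np.cos(yaw),np.sin(yaw); return np.array([o[0]+c*x-s*y,o[1]+s*x+c*y])
def plan(xy,tip,yaw=None,st=None):
    """tool moves (mm, tool axes after the turn) to put the TCP at xy with fingertips at height tip; tool y along yaw+90deg (mod 180)"""
    st=st or readout.get_state(); p=np.array(st['tool_pos']); M=rot(st['eef_rot'])
    ty=np.arctan2(M[1,1],M[0,1]); d=0.
    if yaw is not None: d=(yaw+np.pi/2-ty+np.pi/2)%np.pi-np.pi/2
    M2=R.from_euler('z',d).as_matrix()@M
    v=np.array([*xy,tip+r.tip_reach])-p
    print('turn az',round(-d,3),'shift mm',(M2.T@v*1000).round(1),'tilt',round(float(np.arccos(-M[2,2])),4),'F',np.round(st['contact_force'],1),'tcp',p.round(4),'open',round(float(st['opening']),3),'t',round(st['clock'],2))
E
python3 - <<'E'
from h import *
T=snap('top'); S=snap('scene')
def full(u,v): return 190+u/3,80+v/3
for nm,u,v,z in(('frontL',540,462,.022),('frontR',720,450,.022),('wallLf',522,245,.022),('wallRf',690,262,.022),('stopL_in',597,457,.022),('stopR_in',663,452,.022)):
    print(nm,cast(T,*full(u,v),z).round(4))
def tri(a,b):
    A=[];B=[]
    for s,(u,v) in((T,a),(S,b)):
        o=np.array(s['origin']);d=rot(s['attitude'])@np.linalg.inv(s['K'])@np.array([u,v,1.]);d/=np.linalg.norm(d)
        P=np.eye(3)-np.outer(d,d);A.append(P);B.append(P@o)
    return np.linalg.solve(sum(A),sum(B))
print('handle',tri((395.6,184.8),(253.5,231.4)),'tab',tri((243.1,240.5),(375.5,165.5)))
for k,(x,y) in {'hoodside':(0,0)}.items(): pass
w=fr(CO,CY,-.115,0);print('well',w,proj(T,[*w,.09]),proj(S,[*w,.09]))
plan(w,.150,CY)
E
```

```text
frontL [ 0.424  -0.1462  0.022 ]
frontR [ 0.4369 -0.3303  0.022 ]
wallLf [ 0.6538 -0.1319  0.022 ]
wallRf [ 0.636  -0.3083  0.022 ]
stopL_in [ 0.4293 -0.2044  0.022 ]
stopR_in [ 0.4347 -0.272   0.022 ]
handle [ 0.57328039 -0.22731679  0.0447716 ] tab [0.39438104 0.22873572 0.08895812]
well [0.39713803 0.22756725] [243.99467047 239.57370964] [375.77820996 165.89820396]
turn az -0.446 shift mm [-138.4 -355.9   88.7] tilt 0.0006 F [ 0.  -0.  -0.1] tcp [0.2415 0.5763 0.2605] open 1.002 t 0.3
```

Request:
carry_out:
  motion:
    - [[0,0,0,0,0,-0.149,0],[0,0,0,0,0,-0.149,0],[0,0,0,0,0,-0.148,0],[-17,-45,0,0,0,0,0],[-17,-45,0,0,0,0,0],[-17,-45,0,0,0,0,0],[-17,-45,0,0,0,0,0],[-17,-45,0,0,0,0,0]]
  squeeze: 20

```text
clock: 1.1
tool_pos: [0.3381, 0.3541, 0.2609]
eef_rot: [-0.025, 1.0, 0.0, 0.0]
contact_force: [2.0, 0.5, 0.6]
opening: 0.299
```

```bash
python3 -c "
from h import *
plan(fr(CO,CY,-.116,0),.110,CY)"
```

```text
turn az 0.0 shift mm [ -51.7 -129.3  128.9] tilt 0.0006 F [2.  0.5 0.6] tcp [0.3381 0.3541 0.2609] open 0.299 t 1.1
```

Request:
carry_out:
  motion:
    - [[-17,-43,0,0,0,0,0],[-17,-43,0,0,0,0,0],[-18,-43,20,0,0,0,0],[0,0,35,0,0,0,0],[0,0,35,0,0,0,0],[0,0,35,0,0,0,0],[0,0,0,0,0,0,0],[0,0,0,0,0,0,0]]

```text
clock: 1.9
tool_pos: [0.3954, 0.2304, 0.1362]
eef_rot: [-0.025, 1.0, -0.0, -0.0]
contact_force: [0.8, -0.3, -0.3]
opening: 0.009
```

```bash
python3 -c "
from h import *
plan(fr(CO,CY,-.116,0),.090,CY)
s=snap('scene','s1.png')['pixels'];t=snap('top')['pixels']
a=np.hstack([cv2.resize(s[120:220,320:430],(440,400)),cv2.resize(t[200:275,200:275],(400,400))]);cv2.imwrite('pics/c2.png',a[:,:-40,::-1])"
```

```text
turn az 0.001 shift mm [-0.6 -2.9 24.3] tilt 0.0009 F [ 0.8 -0.3 -0.3] tcp [0.3954 0.2304 0.1362] open 0.009 t 1.9
```

View pics/c2.png

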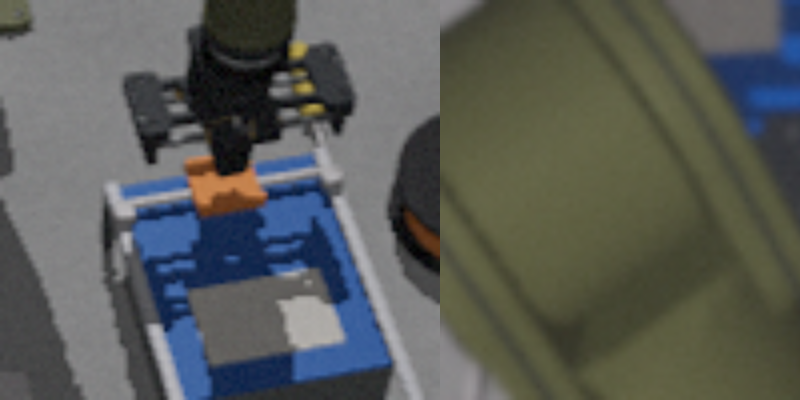

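The crop shows the shut fingers directly over the orange well, centred in it as far as this view allows (scene crop about (232,165)).

Request:
carry_out:
  motion:
    - [[0,-3,14,0,0,0,0],[0,0,10,0,0,0,0],[0,0,5,0,0,0,0],[0,0,5,0,0,0,0],[0,0,0,0,0,0,0],[0,0,0,0,0,0,0]]

```text
clock: 2.6
tool_pos: [0.3968, 0.2276, 0.1039]
eef_rot: [-0.024, 1.0, 0.001, 0.002]
contact_force: [-0.2, -1.9, 19.2]
opening: 0.006
```

```bash
python3 -c "
from h import *
plan(fr(CO,CY,-.116,0),.082,CY)"
```

```text
turn az -0.0 shift mm [ 0.7 -0.1 -0.1] tilt 0.0039 F [-0.2 -1.9 19.2] tcp [0.3968 0.2276 0.1039] open 0.006 t 2.6
```

Request:
carry_out:
  motion:
    - [[-10,0,0,0,0,0,0],[-15,0,0,0,0,0,0],[-20,0,0,0,0,0,0],[-20,0,0,0,0,0,0],[-20,0,0,0,0,0,0],[0,0,0,0,0,0,0]]

```text
clock: 3.2
tool_pos: [0.4849, 0.2326, 0.1041]
eef_rot: [-0.023, 1.0, 0.002, 0.004]
contact_force: [2.3, -0.7, 12.8]
opening: 0.002
```

```bash
python3 -c "
from h import *
plan(fr(CO,CY,.125+.013,0),.082,CY)
s=snap('scene','s2.png')['pixels'];h=cv2.cvtColor(np.ascontiguousarray(s),cv2.COLOR_RGB2HSV)[140:300,330:440];print(np.argwhere(cv2.inRange(h,(5,150,90),(18,255,255))).mean(0)[::-1]+[330,140])"
```

```text
turn az -0.002 shift mm [-165.1   -0.7    1.3] tilt 0.0081 F [ 2.3 -0.7 12.8] tcp [0.4849 0.2326 0.1041] open 0.002 t 3.2
[397.48618785 186.83425414]
```

Request:
carry_out:
  motion:
    - [[-25,0,0,0,0,0,0],[-25,0,0,0,0,0,0],[-25,0,0,0,0,0,0],[-25,0,0,0,0,0,0],[-25,0,0,0,0,0,0],[-20,0,0,0,0,0,0],[-15,0,0,0,0,0,0],[0,0,0,0,0,0,0]]

```text
clock: 4.05
tool_pos: [0.6415, 0.2411, 0.1044]
eef_rot: [-0.024, 1.0, 0.002, 0.001]
contact_force: [-2.2, 0.2, 10.9]
opening: 0.004
```

```bash
python3 -c "
from h import *
plan(fr(CO,CY,.125+.013,0),.082,CY)
S=snap('scene','s3.png');s=S['pixels']
cv2.imwrite('pics/c3.png',cv2.resize(s[130:310,180:480],None,fx=2.6,fy=2.6)[:,:,::-1])
print(proj(S,[*fr(CO,CY,.125,0),.09]))"
```

```text
turn az -0.0 shift mm [-8.3 -1.5  0.4] tilt 0.0036 F [-2.2  0.2 10.9] tcp [0.6415 0.2411 0.1044] open 0.004 t 4.05
[394.63328985 221.64523039]
```

View pics/c3.png

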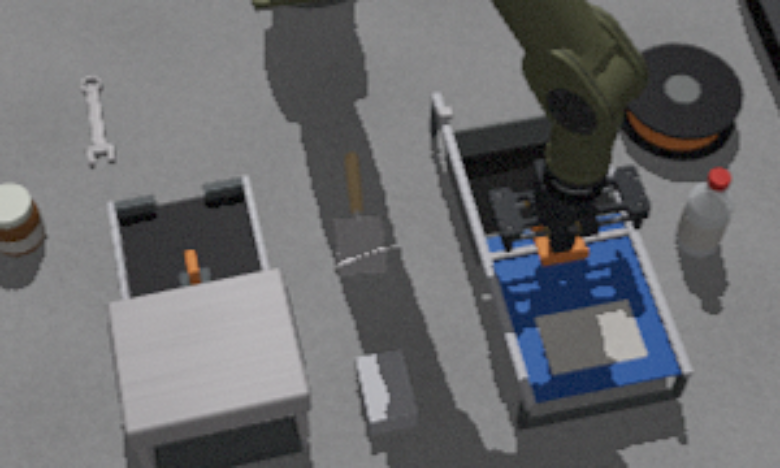

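The cover is almost fully open: the tab is at crop (562,250), close to its predicted open position. I'll nudge it to the stop, then lift.

Request:
carry_out:
  motion:
    - [[-7,0,0,0,0,0,0],[-6,0,0,0,0,0,0],[0,0,0,0,0,0,0],[5,0,0,0,0,0,0],[0,0,-30,0,0,0,0],[0,0,-40,0,0,0,0],[0,0,-30,0,0,0,0]]

```text
clock: 4.8
tool_pos: [0.6484, 0.2401, 0.2044]
eef_rot: [-0.025, 1.0, 0.0, 0.001]
contact_force: [0.5, 0.1, 0.1]
opening: 0.005
```

```bash
python3 -c "
from h import *
plan((.571,-.224),.16,.065)"
```

```text
turn az -0.015 shift mm [ 107.4 -458.1   21.8] tilt 0.0015 F [0.5 0.1 0.1] tcp [0.6484 0.2401 0.2044] open 0.005 t 4.8
```

Request:
carry_out:
  motion:
    - [[14,-45,0,0,0,-0.015,60],[14,-45,0,0,0,0,60],[14,-45,0,0,0,0,60],[14,-45,0,0,0,0,60],[14,-45,0,0,0,0,60],[14,-45,0,0,0,0,60],[14,-45,0,0,0,0,60],[9,-45,0,0,0,0,60]]

```text
clock: 5.6
tool_pos: [0.5627, -0.128, 0.2023]
eef_rot: [-0.032, 0.999, -0.0, -0.0]
contact_force: [0.5, -0.0, -0.3]
opening: 0.602
```

Request:
carry_out:
  motion:
    - [[0,-48,0,0,0,0,60],[0,-48,20,0,0,0,60],[0,0,0,0,0,0,60],[0,0,0,0,0,0,60]]

```text
clock: 6.0
tool_pos: [0.5692, -0.2213, 0.1822]
eef_rot: [-0.031, 1.0, 0.0, -0.001]
contact_force: [0.2, 0.4, 0.4]
opening: 0.602
```

```bash
python3 -c "
from h import *
plan((.571,-.224),.028,.065)
S=snap('scene');s=S['pixels']
cv2.imwrite('pics/c4.png',cv2.resize(s[180:290,190:320],None,fx=5,fy=5)[:,:,::-1])"
```

```text
turn az -0.004 shift mm [ -1.8  -2.9 132.2] tilt 0.0013 F [0.2 0.4 0.4] tcp [ 0.5692 -0.2213  0.1822] open 0.602 t 6.0
```

View pics/c4.png

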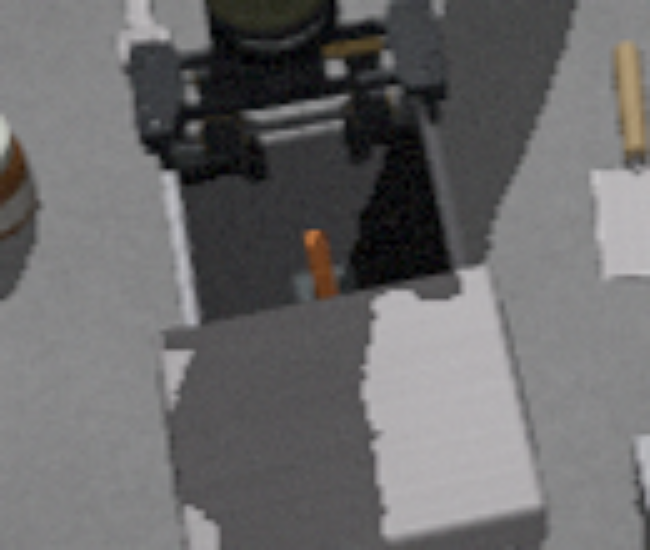

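The fingers straddle the handle, which is at crop (318,262). I'll lower, grip and pull.

Request:
carry_out:
  motion:
    - [[-2,-3,40,0,0,0,60],[0,0,40,0,0,0,60],[0,0,35,0,0,0,60],[0,0,15,0,0,0,60],[0,0,0,0,0,0,0],[0,0,0,0,0,0,0],[0,0,0,0,0,0,0],[0,0,0,0,0,0,0]]
  squeeze: 25

```text
clock: 6.85
tool_pos: [0.5733, -0.2233, 0.0545]
eef_rot: [-0.032, 0.999, -0.0, 0.001]
contact_force: [0.1, -0.1, -0.3]
opening: 0.258
```

```bash
python3 -c "
from h import *
plan((.571-.190*np.cos(.065),-.224-.190*np.sin(.065)),.028,.065)"
```

```text
turn az -0.001 shift mm [192.4  -0.5   3.9] tilt 0.003 F [ 0.1 -0.1 -0.3] tcp [ 0.5733 -0.2233  0.0545] open 0.258 t 6.85
```

Request:
carry_out:
  motion:
    - [[0,0,0,0,0,0,0],[0,0,0,0,0,0,0],[0,0,0,0,0,0,0],[4,0,0,0,0,0,0],[8,0,0,0,0,0,0],[12,0,0,0,0,0,0],[15,0,0,0,0,0,0],[17,0,0,0,0,0,0]]

```text
clock: 7.65
tool_pos: [0.5179, -0.2267, 0.0536]
eef_rot: [-0.032, 0.999, -0.0, 0.003]
contact_force: [4.7, -1.0, 4.2]
opening: 0.156
```

Request:
carry_out:
  motion:
    - [[18,0,0,0,0,0,0],[18,0,0,0,0,0,0],[18,0,0,0,0,0,0],[18,0,0,0,0,0,0],[18,0,0,0,0,0,0],[15,0,0,0,0,0,0],[12,0,0,0,0,0,0],[8,0,0,0,0,0,0]]

```text
clock: 8.45
tool_pos: [0.3927, -0.2358, 0.0534]
eef_rot: [-0.031, 1.0, -0.001, 0.002]
contact_force: [5.5, -3.5, 4.5]
opening: 0.155
```

Request:
carry_out:
  motion:
    - [[4,0,0,0,0,0,0],[3,0,0,0,0,0,0],[2,0,0,0,0,0,0],[2,0,0,0,0,0,0],[0,0,0,0,0,0,0],[0,0,0,0,0,0,0]]

```text
clock: 9.05
tool_pos: [0.3863, -0.2372, 0.0534]
eef_rot: [-0.032, 0.999, -0.001, 0.005]
contact_force: [11.2, -4.6, -0.3]
opening: 0.155
```

```bash
python3 -c "
from h import *
plan((.571-.190*np.cos(.065),-.224-.190*np.sin(.065)),.028,.065)
S=snap('scene');s=S['pixels']
cv2.imwrite('pics/c5.png',cv2.resize(s[160:270,190:320],None,fx=5,fy=5)[:,:,::-1])"
```

```text
turn az -0.001 shift mm [4.8 1.1 3.3] tilt 0.0104 F [11.2 -4.6 -0.3] tcp [ 0.3863 -0.2372  0.0534] open 0.155 t 9.05
```

View pics/c5.png

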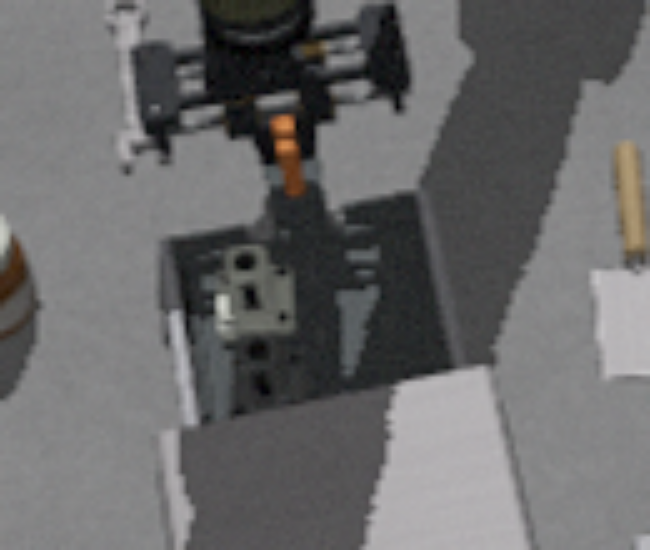

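The tray is out, with 11 N against the stop. A white print shows at crop (258,295) and a dark one at (265,375). I'll release, lift and clear the view.

Request:
carry_out:
  motion:
    - [[-2,0,0,0,0,0,50],[0,0,0,0,0,0,50],[0,0,0,0,0,0,50],[0,0,-40,0,0,0,50],[0,0,-45,0,0,0,50],[0,20,-45,0,0,0,50],[0,45,-20,0,0,0,50],[0,45,0,0,0,0,50]]

```text
clock: 9.9
tool_pos: [0.3754, -0.1254, 0.2046]
eef_rot: [-0.03, 1.0, -0.0, 0.002]
contact_force: [1.2, 1.4, -0.5]
opening: 0.503
```

Request:
carry_out:
  motion:
    - [[0,45,0,0,0,0,50],[0,45,0,0,0,0,50],[0,45,0,0,0,0,50],[0,45,0,0,0,0,50],[0,0,0,0,0,0,50]]

```text
clock: 10.4
tool_pos: [0.3633, 0.0609, 0.203]
eef_rot: [-0.039, 0.999, 0.002, 0.001]
contact_force: [0.2, -1.9, -0.3]
opening: 0.5
```

```bash
python3 -c "
from h import *
plan((.384,-.236),.1)
S=snap('scene','s6.png');s=S['pixels'];t=snap('top','t6.png')['pixels']
a=cv2.resize(s[180:270,190:310],(400,300),interpolation=2);b=cv2.resize(t[130:250,350:510],(400,300),interpolation=2)
c=cv2.resize(t[80:275,190:310],(246,400));d=cv2.resize(s[150:310,320:480],(400,400))
top=np.hstack([a,b]);bot=np.zeros((300,800,3),np.uint8);e=cv2.resize(t[80:270,60:570],(800,298));bot[:298]=e
cv2.imwrite('pics/c6.png',np.vstack([top,bot])[:,:,::-1])"
```

```text
turn az -0.0 shift mm [   2.5 -297.9   79.7] tilt 0.0044 F [ 0.2 -1.9 -0.3] tcp [0.3633 0.0609 0.203 ] open 0.5 t 10.4
```

View pics/c6.png

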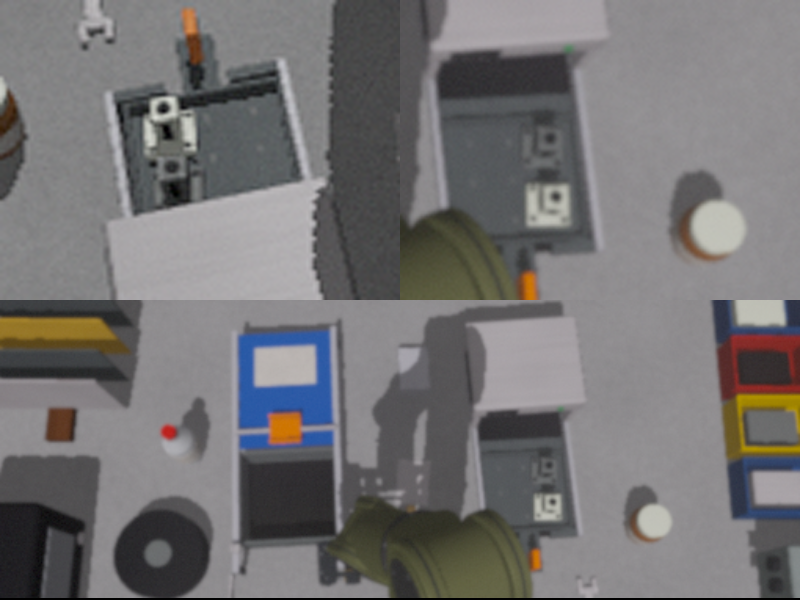

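Two prints are present: a white one with a black band, its stem top at top-view px (411,208), and a grey one with a black band at (409,186). The cover is open at the far end. I'll triangulate them and enlarge.

```bash
cat >> h.py <<'E'
def tri(T,S,a,b):
    A=[];B=[]
    for s,(u,v) in((T,a),(S,b)):
        o=np.array(s['origin']);d=rot(s['attitude'])@np.linalg.inv(s['K'])@np.array([u,v,1.]);d/=np.linalg.norm(d)
        P=np.eye(3)-np.outer(d,d);A.append(P);B.append(P@o)
    return np.linalg.solve(sum(A),sum(B))
E
python3 -c "
from h import *
T=snap('top');S=snap('scene')
print('a',tri(T,S,(410.8,208.4),(239.5,211.5)),cast(T,410.8,208.4,.064),cast(S,239.5,211.5,.064))
print('d',tri(T,S,(408.8,186),(241.6,229.5)),cast(T,408.8,186,.064),cast(S,241.6,229.5,.064))
a=cv2.resize(T['pixels'][170:230,380:440],(600,600),interpolation=2);b=cv2.resize(S['pixels'][200:250,220:270],(600,600),interpolation=2)
c=np.hstack([a,b]);cv2.imwrite('pics/c7.png',cv2.resize(c,(800,400))[:,:,::-1])"
```

```text
a [ 0.49636007 -0.26772656  0.06128024] [ 0.49596401 -0.26560288  0.064     ] [ 0.4978397  -0.26900484  0.064     ]
d [ 0.56681662 -0.26550914  0.05649711] [ 0.56513489 -0.26222537  0.064     ] [ 0.57113613 -0.2665386   0.064     ]
```

View pics/c7.png

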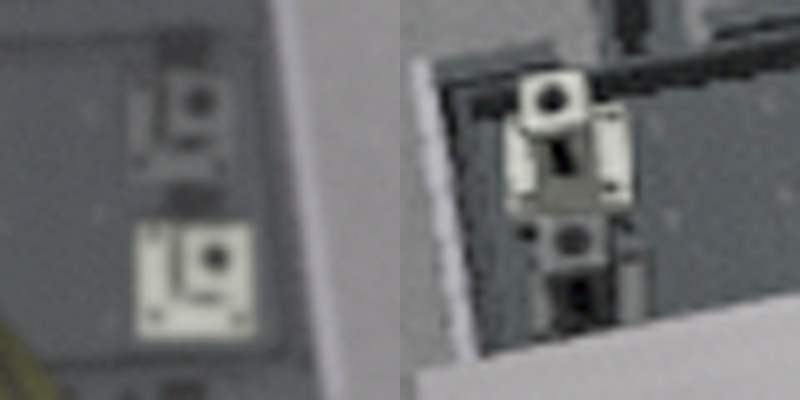

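```bash
python3 -c "
from h import *
T=snap('top');S=snap('scene')
f=lambda u,v:(380+u/6.667,170+v/6.667)
for n,a,b,cs in(('a',(412.3,208.7),(239.1,212.25),[(138,226),(250,222),(258,338),(137,342)]),('d',(410,185.15),(241.6,229.75),[(133,82),(230,75),(232,182),(130,185)])):
    print(n,tri(T,S,a,b).round(4),cast(T,*a,.064).round(4),cast(S,*b,.064).round(4))
    P=np.array([cast(T,*f(*c),.018)[:2] for c in cs]);print(P.mean(0).round(4),np.round([np.linalg.norm(P[i]-P[i-1]) for i in range(4)],3),[round(np.degrees(np.arctan2(*(P[i]-P[i-1])[::-1]))%90,1) for i in range(4)])
plan((.384,-.236),.1)"
```

```text
a [ 0.4963 -0.2713  0.0575] [ 0.4951 -0.2701  0.064 ] [ 0.5007 -0.2706  0.064 ]
[ 0.4926 -0.27  ] [0.055 0.052 0.055 0.056] [np.float64(87.5), np.float64(2.3), np.float64(1.5), np.float64(2.1)]
d [ 0.569 -0.267  0.059] [ 0.5678 -0.266   0.064 ] [ 0.5721 -0.2666  0.064 ]
[ 0.5646 -0.2659] [0.05  0.046 0.052 0.048] [np.float64(86.4), np.float64(4.5), np.float64(88.7), np.float64(1.9)]
turn az -0.0 shift mm [  -3.1 -288.8   80.9] tilt 0.0017 F [-0.5 -0.1  0.9] tcp [0.3635 0.0522 0.2026] open 0.495 t 10.7
```

```bash
python3 -c "
from h import *
plan((.496,-.270),.120,.03)"
```

```text
turn az 0.031 shift mm [-122.9 -325.9   60.8] tilt 0.0017 F [-0.5 -0.1  0.9] tcp [0.3635 0.0522 0.2026] open 0.495 t 10.7
```

Request:
carry_out:
  motion:
    - [[0,0,0,0,0,0.031,52],[-17,-46,0,0,0,0,52],[-17,-46,0,0,0,0,52],[-17,-46,0,0,0,0,52],[-17,-46,0,0,0,0,52],[-18,-47,0,0,0,0,52],[-18,-47,0,0,0,0,52],[-18,-47,20,0,0,0,52]]

```text
clock: 11.5
tool_pos: [0.4958, -0.2668, 0.1856]
eef_rot: [-0.014, 1.0, -0.001, 0.002]
contact_force: [0.7, 0.4, 0.8]
opening: 0.519
```

Request:
carry_out:
  motion:
    - [[0,0,30,0,0,0,52],[0,0,10,0,0,0,52],[0,0,0,0,0,0,52]]

```text
clock: 11.8
tool_pos: [0.4931, -0.2618, 0.1429]
eef_rot: [-0.016, 1.0, 0.001, -0.002]
contact_force: [-0.1, 0.8, 0.3]
opening: 0.519
```

```bash
python3 -c "
from h import *
plan((.496,-.270),.034,.03)
S=snap('scene')
cv2.imwrite('pics/c8.png',cv2.resize(S['pixels'][180:250,200:290],(720,560),interpolation=2)[:,:,::-1])"
```

```text
turn az 0.003 shift mm [-3.  -8.5 86.9] tilt 0.0045 F [-0.1  0.8  0.3] tcp [ 0.4931 -0.2618  0.1429] open 0.519 t 11.8
```

View pics/c8.png

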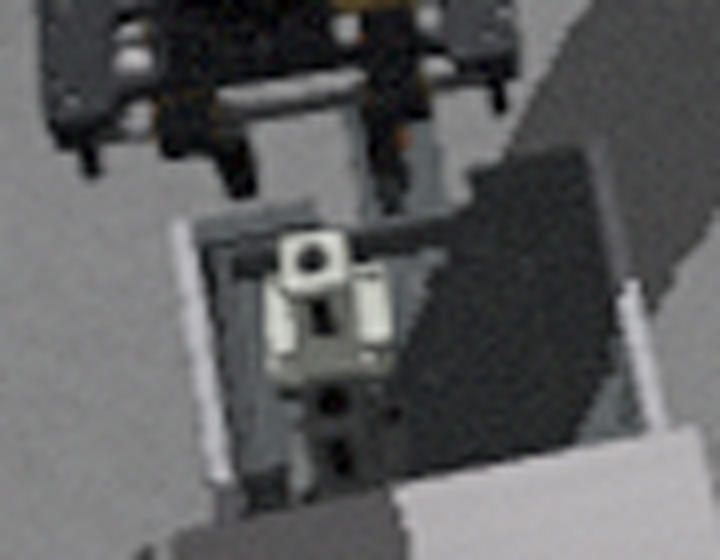

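The fingers straddle the white stem (crop (315,262)) but sit a few mm towards +y. I'll correct and settle.

Request:
carry_out:
  motion:
    - [[-3,-7,20,0,0,0.003,52],[0,0,10,0,0,0,52],[0,0,0,0,0,0,52],[0,0,0,0,0,0,52],[0,0,0,0,0,0,52]]

```text
clock: 12.35
tool_pos: [0.4986, -0.269, 0.1152]
eef_rot: [-0.015, 1.0, -0.0, 0.001]
contact_force: [0.2, 0.4, 0.4]
opening: 0.519
```

```bash
python3 -c "
from h import *
plan((.496,-.270),.034,.03)"
```

```text
turn az 0.001 shift mm [ 2.7 -0.9 59.2] tilt 0.0012 F [0.2 0.4 0.4] tcp [ 0.4986 -0.269   0.1152] open 0.519 t 12.35
```

Descend, grip, then lift.

Request:
carry_out:
  motion:
    - [[2,-1,25,0,0,0,52],[0,0,20,0,0,0,52],[0,0,14,0,0,0,52],[0,0,0,0,0,0,20],[0,0,0,0,0,0,20],[0,0,0,0,0,0,20],[0,0,0,0,0,0,20],[0,0,0,0,0,0,20]]
  squeeze: 15

```text
clock: 13.15
tool_pos: [0.4966, -0.2706, 0.056]
eef_rot: [-0.015, 1.0, -0.0, 0.001]
contact_force: [-0.3, -0.1, 2.5]
opening: 0.318
```

Request:
carry_out:
  motion:
    - [[0,0,0,0,0,0,20],[0,0,-15,0,0,0,20],[0,0,-30,0,0,0,20],[0,0,-40,0,0,0,20],[0,0,-45,0,0,0,20],[0,0,0,0,0,0,20]]

```text
clock: 13.75
tool_pos: [0.4996, -0.2709, 0.1915]
eef_rot: [-0.015, 1.0, -0.002, 0.005]
contact_force: [1.4, 0.4, -0.4]
opening: 0.314
```

```bash
python3 -c "
from h import *
plan(fr(CO,CY,-.037,.038),.165,CY)"
```

```text
turn az -0.019 shift mm [-1.000e-01  5.409e+02  2.600e+00] tilt 0.0108 F [ 1.4  0.4 -0.4] tcp [ 0.4996 -0.2709  0.1915] open 0.314 t 13.75
```

Request:
carry_out:
  motion:
    - [[0,20,0,0,0,-0.019,20],[0,35,0,0,0,0,20],[0,45,0,0,0,0,20],[0,45,0,0,0,0,20],[0,45,0,0,0,0,20],[0,45,0,0,0,0,20],[0,45,0,0,0,0,20],[0,45,0,0,0,0,20]]

```text
clock: 14.55
tool_pos: [0.4782, 0.0568, 0.1844]
eef_rot: [-0.026, 1.0, 0.0, -0.002]
contact_force: [0.9, -0.5, -0.9]
opening: 0.322
```

Request:
carry_out:
  motion:
    - [[0,45,0,0,0,0,20],[0,45,0,0,0,0,20],[0,45,0,0,0,0,20],[0,40,0,0,0,0,20],[0,25,0,0,0,0,20],[0,15,0,0,0,0,20],[0,0,0,0,0,0,20],[0,0,0,0,0,0,20]]

```text
clock: 15.35
tool_pos: [0.4694, 0.2671, 0.1846]
eef_rot: [-0.024, 1.0, -0.001, -0.001]
contact_force: [0.1, -0.9, -0.9]
opening: 0.321
```

```bash
python3 -c "
from h import *
plan(fr(CO,CY,-.037,.038),.034,CY)"
```

```text
turn az -0.0 shift mm [ -4.    2.4 128.6] tilt 0.0031 F [ 0.1 -0.9 -0.9] tcp [0.4694 0.2671 0.1846] open 0.321 t 15.35
```

Request:
carry_out:
  motion:
    - [[-4,2,30,0,0,0,20],[0,0,40,0,0,0,20],[0,0,35,0,0,0,20],[0,0,15,0,0,0,20],[0,0,6,0,0,0,20],[0,0,1,0,0,0,20],[0,0,0,0,0,0,20]]

```text
clock: 16.05
tool_pos: [0.4745, 0.2705, 0.059]
eef_rot: [-0.024, 1.0, 0.0, 0.0]
contact_force: [-0.1, 0.7, -0.3]
opening: 0.319
```

```bash
python3 -c "
from h import *
plan(fr(CO,CY,-.037,.038),.034,CY)"
```

```text
turn az -0.001 shift mm [ 1.4 -1.1  3. ] tilt 0.0009 F [-0.1  0.7 -0.3] tcp [0.4745 0.2705 0.059 ] open 0.319 t 16.05
```

Request:
carry_out:
  motion:
    - [[0,0,3,0,0,0,20],[0,0,0,0,0,0,20],[0,0,0,0,0,0,46],[0,0,0,0,0,0,46],[0,0,0,0,0,0,46],[0,0,-30,0,0,0,46],[0,0,-45,0,0,0,46],[0,0,-45,0,0,0,46]]

```text
clock: 16.85
tool_pos: [0.4733, 0.2708, 0.1763]
eef_rot: [-0.025, 1.0, -0.0, -0.001]
contact_force: [1.4, -0.4, -0.0]
opening: 0.457
```

```bash
python3 -c "
from h import *
T=snap('top');S=snap('scene')
plan((.568,-.266),.150,.03)
a=cv2.resize(S['pixels'][150:260,330:450],(400,366),interpolation=2);b=cv2.resize(T['pixels'][160:270,350:470],(400,366),interpolation=2)
cv2.imwrite('pics/c9.png',np.hstack([a,b])[:,:,::-1])"
```

```text
turn az 0.019 shift mm [ -75.5 -542.1    5.8] tilt 0.0103 F [0.5 0.9 0.7] tcp [0.4763 0.2735 0.1805] open 0.458 t 16.95
```

View pics/c9.png

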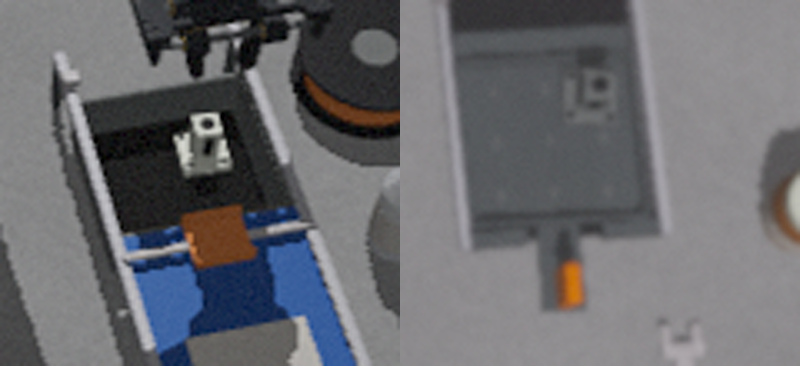

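Print a stands upright in the case (crop (207,145)). On the tray only the grey print remains, unmoved at top px (409.4,185.5). I'll fetch it.

Request:
carry_out:
  motion:
    - [[-5,-25,0,0,0,0.019,52],[-7,-46,0,0,0,0,52],[-7,-46,0,0,0,0,52],[-7,-46,0,0,0,0,52],[-7,-46,0,0,0,0,52],[-7,-46,0,0,0,0,52],[-7,-46,0,0,0,0,52],[-7,-46,0,0,0,0,52]]

```text
clock: 17.75
tool_pos: [0.5385, -0.076, 0.1746]
eef_rot: [-0.015, 1.0, 0.0, -0.001]
contact_force: [0.9, 0.8, -0.3]
opening: 0.522
```

Request:
carry_out:
  motion:
    - [[-7,-46,0,0,0,0,52],[-7,-46,0,0,0,0,52],[-7,-46,0,0,0,0,52],[0,-35,0,0,0,0,52],[0,-19,20,0,0,0,52],[0,0,20,0,0,0,52],[0,0,0,0,0,0,52],[0,0,0,0,0,0,52]]

```text
clock: 18.55
tool_pos: [0.5654, -0.2643, 0.1349]
eef_rot: [-0.016, 1.0, 0.001, -0.001]
contact_force: [-0.1, -0.1, -0.1]
opening: 0.521
```

```bash
python3 -c "
from h import *
plan((.568,-.266),.034,.03)"
```

```text
turn az 0.001 shift mm [-2.6 -1.9 78.9] tilt 0.0016 F [-0.1 -0.1 -0.1] tcp [ 0.5654 -0.2643  0.1349] open 0.521 t 18.55
```

Request:
carry_out:
  motion:
    - [[-2,-2,30,0,0,0,52],[0,0,30,0,0,0,52],[0,0,18,0,0,0,52],[0,0,0,0,0,0,20],[0,0,0,0,0,0,20],[0,0,0,0,0,0,20],[0,0,0,0,0,0,20],[0,0,0,0,0,0,20]]
  squeeze: 15

```text
clock: 19.35
tool_pos: [0.5685, -0.2674, 0.0585]
eef_rot: [-0.015, 1.0, -0.0, 0.001]
contact_force: [0.3, -0.3, 3.9]
opening: 0.325
```

Request:
carry_out:
  motion:
    - [[0,0,0,0,0,0,20],[0,0,-15,0,0,0,20],[0,0,-30,0,0,0,20],[0,0,-40,0,0,0,20],[0,0,-45,0,0,0,20],[0,0,0,0,0,0,20]]

```text
clock: 19.95
tool_pos: [0.5715, -0.2674, 0.1943]
eef_rot: [-0.015, 1.0, -0.001, 0.006]
contact_force: [1.6, 0.4, -0.5]
opening: 0.324
```

```bash
python3 -c "
from h import *
plan(fr(CO,CY,-.037,-.038),.165,CY)"
```

```text
turn az -0.019 shift mm [ 71.9 465.    5. ] tilt 0.0117 F [ 1.6  0.4 -0.5] tcp [ 0.5715 -0.2674  0.1943] open 0.324 t 19.95
```

Request:
carry_out:
  motion:
    - [[5,20,0,0,0,-0.019,20],[9,35,0,0,0,0,20],[9,45,0,0,0,0,20],[9,45,0,0,0,0,20],[9,45,0,0,0,0,20],[9,45,0,0,0,0,20],[9,45,0,0,0,0,20],[9,45,0,0,0,0,20]]

```text
clock: 20.75
tool_pos: [0.4832, 0.0556, 0.1874]
eef_rot: [-0.024, 1.0, -0.0, -0.0]
contact_force: [1.0, 0.8, -0.9]
opening: 0.326
```

Request:
carry_out:
  motion:
    - [[4,45,0,0,0,0,20],[0,40,0,0,0,0,20],[0,30,0,0,0,0,20],[0,15,0,0,0,0,20],[0,10,0,0,0,0,20],[0,0,0,0,0,0,20],[0,0,0,0,0,0,20],[0,0,0,0,0,0,20]]

```text
clock: 21.55
tool_pos: [0.4735, 0.1917, 0.1871]
eef_rot: [-0.023, 1.0, -0.001, -0.0]
contact_force: [-0.4, 0.6, -1.0]
opening: 0.326
```

```bash
python3 -c "
from h import *
plan(fr(CO,CY,-.037,-.038),.036,CY)"
```

```text
turn az -0.003 shift mm [ -3.5   1.8 129.1] tilt 0.0018 F [-0.4  0.6 -1. ] tcp [0.4735 0.1917 0.1871] open 0.326 t 21.55
```

Request:
carry_out:
  motion:
    - [[-3,2,30,0,0,0,20],[0,0,40,0,0,0,20],[0,0,35,0,0,0,20],[0,0,15,0,0,0,20],[0,0,7,0,0,0,20],[0,0,2,0,0,0,20],[0,0,0,0,0,0,20]]

```text
clock: 22.25
tool_pos: [0.4766, 0.1952, 0.0588]
eef_rot: [-0.024, 1.0, -0.0, 0.0]
contact_force: [-0.6, 0.1, -1.3]
opening: 0.323
```

```bash
python3 -c "
from h import *
plan(fr(CO,CY,-.037,-.038),.036,CY)"
```

```text
turn az -0.001 shift mm [-0.3 -1.8  0.8] tilt 0.0007 F [-0.6  0.1 -1.3] tcp [0.4766 0.1952 0.0588] open 0.323 t 22.25
```

Nearly at the floor. I'll lower 1 mm more, release, lift, shut the fingers and look.

Request:
carry_out:
  motion:
    - [[0,0,1,0,0,0,20],[0,0,0,0,0,0,20],[0,0,0,0,0,0,46],[0,0,0,0,0,0,46],[0,0,0,0,0,0,46],[0,0,-30,0,0,0,46],[0,0,-45,0,0,0,46],[0,0,-45,0,0,0,0]]

```text
clock: 23.05
tool_pos: [0.4755, 0.1957, 0.1782]
eef_rot: [-0.025, 1.0, -0.0, -0.001]
contact_force: [1.1, 0.1, -1.0]
opening: 0.391
```

```bash
python3 -c "
from h import *
T=snap('top');S=snap('scene')
plan(fr(CO,CY,.125,0),.115,CY)
a=cv2.resize(S['pixels'][150:260,330:450],(400,366),interpolation=2);b=cv2.resize(T['pixels'][70:270,180:440],(400,308),interpolation=2);b=np.vstack([b,np.zeros((58,400,3),np.uint8)])
cv2.imwrite('pics/c10.png',np.hstack([a,b])[:,:,::-1])
h=cv2.cvtColor(np.ascontiguousarray(S['pixels']),cv2.COLOR_RGB2HSV);k,l,st,c=cv2.connectedComponentsWithStats(cv2.inRange(h,(5,140,60),(18,255,255)))
print([(c[i].round(1),st[i,4]) for i in range(1,k) if st[i,4]>60],proj(S,[*fr(CO,CY,.125,0),.09]))"
```

```text
turn az -0.0 shift mm [-159.7   33.4   46.6] tilt 0.0096 F [0.5 0.9 0.2] tcp [0.4786 0.1979 0.1821] open 0.303 t 23.15
[(array([436.3, 182.5]), np.int32(140)), (array([394.8, 220.5]), np.int32(288))] [394.63328985 221.64523039]
```

View pics/c10.png

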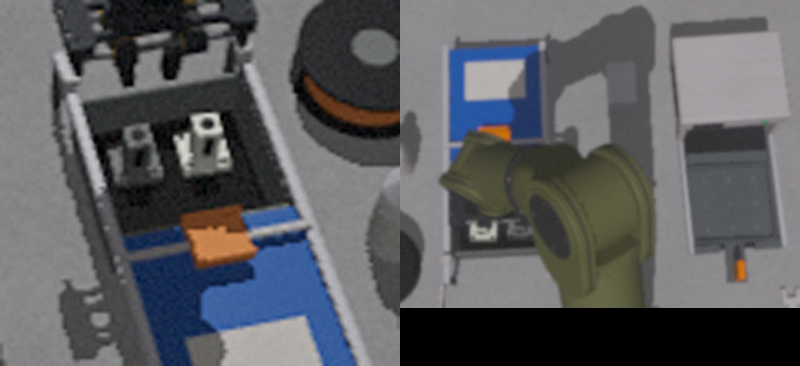

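Both prints stand upright in the case (crop (137,150) and (205,145)), and the tray is empty. The tab is at the predicted open position. Now to shut the cover.

Request:
carry_out:
  motion:
    - [[-25,5,0,0,0,0,0],[-40,8,0,0,0,0,0],[-40,8,0,0,0,0,0],[-35,8,10,0,0,0,0],[-18,4,20,0,0,0,0],[0,0,15,0,0,0,0],[0,0,0,0,0,0,0],[0,0,0,0,0,0,0]]
  squeeze: 20

```text
clock: 23.95
tool_pos: [0.6308, 0.2365, 0.1318]
eef_rot: [-0.025, 1.0, -0.0, -0.001]
contact_force: [0.7, 0.3, 0.8]
opening: 0.006
```

```bash
python3 -c "
from h import *
plan(fr(CO,CY,.125,0),.082,CY)"
```

```text
turn az 0.001 shift mm [-6.2  2.6 27.8] tilt 0.0025 F [0.7 0.3 0.8] tcp [0.6308 0.2365 0.1318] open 0.006 t 23.95
```

Request:
carry_out:
  motion:
    - [[-3,3,10,0,0,0,0],[0,0,10,0,0,0,0],[0,0,6,0,0,0,0],[0,0,3,0,0,0,0],[0,0,0,0,0,0,0],[0,0,0,0,0,0,0]]

```text
clock: 24.55
tool_pos: [0.6356, 0.2405, 0.1045]
eef_rot: [-0.025, 1.0, 0.001, 0.001]
contact_force: [-0.8, -0.1, 7.3]
opening: 0.005
```

```bash
python3 -c "
from h import *
plan(fr(CO,CY,-.128,0),.082,CY)"
```

```text
turn az 0.0 shift mm [ 2.518e+02 -1.200e+00  1.000e-01] tilt 0.002 F [-0.8 -0.1  7.3] tcp [0.6356 0.2405 0.1045] open 0.005 t 24.55
```

Request:
carry_out:
  motion:
    - [[0,0,2,0,0,0,0],[12,0,0,0,0,0,0],[20,0,0,0,0,0,0],[25,0,0,0,0,0,0],[25,0,0,0,0,0,0],[25,0,0,0,0,0,0],[25,0,0,0,0,0,0],[20,0,0,0,0,0,0]]

```text
clock: 25.35
tool_pos: [0.4857, 0.2321, 0.104]
eef_rot: [-0.024, 1.0, 0.0, 0.004]
contact_force: [3.8, -2.6, 17.9]
opening: 0.009
```

```bash
python3 -c "
from h import *
plan(fr(CO,CY,-.128,0),.082,CY)"
```

```text
turn az -0.001 shift mm [101.7  -0.2  -0.8] tilt 0.0072 F [ 3.8 -2.6 17.9] tcp [0.4857 0.2321 0.104 ] open 0.009 t 25.35
```

Request:
carry_out:
  motion:
    - [[20,0,0,0,0,0,0],[20,0,0,0,0,0,0],[20,0,0,0,0,0,0],[15,0,0,0,0,0,0],[12,0,0,0,0,0,0],[8,0,0,0,0,0,0],[6,0,0,0,0,0,0],[0,0,0,0,0,0,0]]

```text
clock: 26.15
tool_pos: [0.3878, 0.2285, 0.1037]
eef_rot: [-0.023, 1.0, 0.001, 0.005]
contact_force: [8.2, -1.4, 21.0]
opening: 0.006
```

```bash
python3 -c "
from h import *
plan(fr(CO,CY,-.128,0),.082,CY)"
```

```text
turn az -0.002 shift mm [ 3.8 -1.4 -0.3] tilt 0.0113 F [ 8.2 -1.4 21. ] tcp [0.3878 0.2285 0.1037] open 0.006 t 26.15
```

Request:
carry_out:
  motion:
    - [[4,0,0,0,0,0,0],[3,0,0,0,0,0,0],[0,0,0,0,0,0,0],[0,0,0,0,0,0,0]]

```text
clock: 26.55
tool_pos: [0.383, 0.229, 0.1037]
eef_rot: [-0.023, 1.0, 0.002, 0.007]
contact_force: [14.0, -1.6, 18.5]
opening: 0.008
```

```bash
python3 -c "
from h import *
plan(fr(CO,CY,-.128,0),.082,CY)"
```

```text
turn az -0.003 shift mm [-1.  -2.1 -0.3] tilt 0.0145 F [14.  -1.6 18.5] tcp [0.383  0.229  0.1037] open 0.008 t 26.55
```

Request:
carry_out:
  motion:
    - [[4,0,0,0,0,0,0],[3,0,0,0,0,0,0],[0,0,0,0,0,0,0],[0,0,0,0,0,0,0]]

```text
clock: 26.95
tool_pos: [0.3825, 0.229, 0.1039]
eef_rot: [-0.02, 1.0, 0.003, 0.011]
contact_force: [27.7, -2.6, 9.5]
opening: 0.005
```

```bash
python3 -c "
from h import *
plan(fr(CO,CY,-.128,0),.082,CY)"
```

```text
turn az -0.008 shift mm [-1.6 -2.1 -0.1] tilt 0.0236 F [27.7 -2.6  9.5] tcp [0.3825 0.229  0.1039] open 0.005 t 26.95
```

Hard stop: the force rises and the position does not move. I'll ease back off the ridge, lift straight up and check.

Request:
carry_out:
  motion:
    - [[-8,0,0,0,0,0,0],[-4,0,0,0,0,0,0],[0,0,-6,0,0,0,0],[0,0,-15,0,0,0,0],[0,0,-40,0,0,0,0],[0,0,-45,0,0,0,0],[0,-40,0,0,0,0,30],[0,-45,0,0,0,0,60]]

```text
clock: 27.75
tool_pos: [0.3857, 0.1432, 0.2087]
eef_rot: [-0.026, 1.0, 0.001, 0.002]
contact_force: [1.5, -0.7, -0.9]
opening: 0.162
```

Request:
carry_out:
  motion:
    - [[0,-45,0,0,0,0,60],[0,-45,0,0,0,0,60],[0,-45,0,0,0,0,60],[0,-45,0,0,0,0,60],[0,-45,0,0,0,0,60],[0,-45,0,0,0,0,60]]

```text
clock: 28.35
tool_pos: [0.3975, -0.1292, 0.2073]
eef_rot: [-0.025, 1.0, -0.0, -0.0]
contact_force: [1.0, 0.2, 0.4]
opening: 0.6
```

```bash
python3 -c "
from h import *
T=snap('top');S=snap('scene')
plan((.383,-.2362),.028,.065)
for n,s in(('S',S),('T',T)):
  h=cv2.cvtColor(np.ascontiguousarray(s['pixels']),cv2.COLOR_RGB2HSV);k,l,st,c=cv2.connectedComponentsWithStats(cv2.inRange(h,(5,150,90),(18,255,255)))
  print(n,[(c[i].round(1),st[i,:5]) for i in range(1,k) if st[i,4]>25])
a=cv2.resize(S['pixels'][140:250,330:450],(800,600)[:1]*0 or (600,550),interpolation=2)
cv2.imwrite('pics/c11.png',a[:,:,::-1])"
```

```text
turn az -0.029 shift mm [  19.6 -100.2  157. ] tilt 0.0041 F [ 0.4  0.4 -0.1] tcp [ 0.3964 -0.1344  0.2066] open 0.601 t 28.45
S [(array([375.6, 165.6]), array([367, 158,  19,  16, 206], dtype=int32)), (array([436.9, 183.2]), array([423, 176,  30,  11,  87], dtype=int32)), (array([247.2, 190.1]), array([245, 183,   5,  16,  42], dtype=int32))]
T [(array([548.2, 139.3]), array([526, 139,  48,   5,  51], dtype=int32)), (array([ 98.6, 158.5]), array([ 92, 150,  13,  19, 177], dtype=int32)), (array([243. , 240.6]), array([233, 231,  21,  20, 358], dtype=int32))]
```

View pics/c11.png

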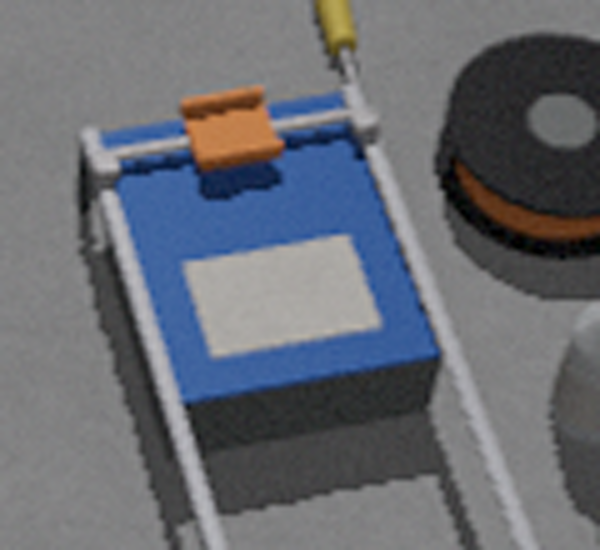

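The cover is shut and the tab is up: its blob is within 0.1 px of the start position in both views. Now I'll push the tray home.

Request:
carry_out:
  motion:
    - [[0,0,0,0,0,-0.029,60],[10,-50,0,0,0,0,60],[8,-50,20,0,0,0,60],[0,0,40,0,0,0,60],[0,0,0,0,0,0,60],[0,0,0,0,0,0,60]]

```text
clock: 29.05
tool_pos: [0.3889, -0.2205, 0.1493]
eef_rot: [-0.042, 0.999, 0.001, -0.0]
contact_force: [-0.9, 0.9, 0.1]
opening: 0.602
```

```bash
python3 -c "
from h import *
plan((.385,-.2365),.030,.065)"
```

```text
turn az 0.019 shift mm [  4.8 -15.9  97.2] tilt 0.0021 F [-0.9  0.9  0.1] tcp [ 0.3889 -0.2205  0.1493] open 0.602 t 29.05
```

Request:
carry_out:
  motion:
    - [[3,-14,0,0,0,0.01,60],[0,0,0,0,0,0,60],[0,0,0,0,0,0,60],[0,0,0,0,0,0,60]]

```text
clock: 29.45
tool_pos: [0.3873, -0.2361, 0.1498]
eef_rot: [-0.035, 0.999, 0.0, 0.001]
contact_force: [-0.8, -0.1, -0.5]
opening: 0.601
```

```bash
python3 -c "
from h import *
plan((.385,-.2365),.030,.065)"
```

```text
turn az 0.006 shift mm [ 2.4 -0.2 97.8] tilt 0.0016 F [-0.8 -0.1 -0.5] tcp [ 0.3873 -0.2361  0.1498] open 0.601 t 29.45
```

Request:
carry_out:
  motion:
    - [[2,0,35,0,0,0.006,60],[0,0,35,0,0,0,60],[0,0,27,0,0,0,60],[0,0,0,0,0,0,0],[0,0,0,0,0,0,0],[0,0,0,0,0,0,0],[0,0,0,0,0,0,0],[0,0,0,0,0,0,0]]
  squeeze: 25

```text
clock: 30.25
tool_pos: [0.3849, -0.2379, 0.0529]
eef_rot: [-0.031, 1.0, -0.0, 0.001]
contact_force: [0.8, -0.1, 1.0]
opening: 0.169
```

Request:
carry_out:
  motion:
    - [[0,0,0,0,0,0,0],[0,0,0,0,0,0,0],[0,0,0,0,0,0,0],[-10,0,0,0,0,0,0],[-20,0,0,0,0,0,0],[-22,0,0,0,0,0,0],[-22,0,0,0,0,0,0],[-22,0,0,0,0,0,0]]

```text
clock: 31.05
tool_pos: [0.4789, -0.2323, 0.0522]
eef_rot: [-0.03, 1.0, -0.0, -0.002]
contact_force: [-2.9, -1.1, 5.1]
opening: 0.156
```

Request:
carry_out:
  motion:
    - [[-22,0,0,0,0,0,0],[-22,0,0,0,0,0,0],[-20,0,0,0,0,0,0],[-15,0,0,0,0,0,0],[-8,0,0,0,0,0,0],[-4,0,0,0,0,0,0],[-3,0,0,0,0,0,0],[0,0,0,0,0,0,0]]

```text
clock: 31.85
tool_pos: [0.5711, -0.2262, 0.052]
eef_rot: [-0.031, 1.0, -0.0, -0.003]
contact_force: [-7.1, -0.8, 9.3]
opening: 0.157
```

```bash
python3 -c "
from h import *
plan((.5733,-.2233),.030,.065)"
```

```text
turn az -0.003 shift mm [-2.4  2.8 -0. ] tilt 0.0062 F [-7.1 -0.8  9.3] tcp [ 0.5711 -0.2262  0.052 ] open 0.157 t 31.85
```

Request:
carry_out:
  motion:
    - [[-3,0,0,0,0,0,0],[-3,0,0,0,0,0,0],[-2,0,0,0,0,0,0],[0,0,0,0,0,0,0]]

```text
clock: 32.25
tool_pos: [0.5722, -0.2267, 0.0516]
eef_rot: [-0.031, 0.999, -0.001, -0.01]
contact_force: [-19.4, 0.6, 21.7]
opening: 0.156
```

Request:
carry_out:
  motion:
    - [[4,0,0,0,0,0,0],[0,0,0,0,0,0,50],[0,0,0,0,0,0,50],[0,0,0,0,0,0,50],[0,0,-35,0,0,0,50],[0,0,-45,0,0,0,50],[45,0,-45,0,0,0,50],[45,0,0,0,0,0,50]]

```text
clock: 33.05
tool_pos: [0.5027, -0.2297, 0.1717]
eef_rot: [-0.032, 0.999, -0.001, 0.006]
contact_force: [-0.2, -0.9, -1.3]
opening: 0.5
```

Request:
carry_out:
  motion:
    - [[40,30,0,0,0,0,50],[0,45,0,0,0,0,50],[0,45,0,0,0,0,50],[0,0,0,0,0,0,50],[0,0,0,0,0,0,50]]

```text
clock: 33.55
tool_pos: [0.4512, -0.1121, 0.1675]
eef_rot: [-0.033, 0.999, 0.0, 0.0]
contact_force: [0.4, -1.1, -0.2]
opening: 0.502
```

```bash
python3 -c "
from h import *
T=snap('top','tend.png');S=snap('scene','send.png')
plan((.5733,-.2233),.030,.065)
for n,s in(('S',S),('T',T)):
  h=cv2.cvtColor(np.ascontiguousarray(s['pixels']),cv2.COLOR_RGB2HSV);k,l,st,c=cv2.connectedComponentsWithStats(cv2.inRange(h,(5,150,90),(18,255,255)))
  print(n,[(c[i].round(1),st[i,:5]) for i in range(1,k) if st[i,4]>25])"
```

```text
turn az -0.004 shift mm [-115.1 -116.6  115.2] tilt 0.0006 F [-0.3  0.1 -1.2] tcp [ 0.4508 -0.1144  0.1671] open 0.502 t 33.65
S [(array([375.5, 165.5]), array([367, 158,  19,  16, 210], dtype=int32)), (array([436.9, 183.2]), array([423, 176,  30,  11,  86], dtype=int32)), (array([253.7, 231.5]), array([251, 226,   6,  13,  50], dtype=int32))]
T [(array([549. , 139.2]), array([526, 138,  48,   6,  51], dtype=int32)), (array([ 98.7, 158.8]), array([ 94, 150,  11,  19, 166], dtype=int32)), (array([243. , 240.5]), array([233, 231,  21,  20, 359], dtype=int32))]
```

View pics/send.png

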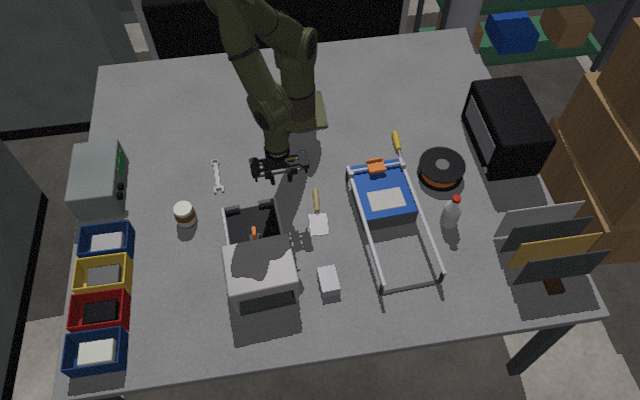

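The tray handle is back at scene px (253.7,231.5), against (253.5,231.4) at the start. The cover and tab are at their start position, the bystanders look unmoved, and the arm is clear. Handing in.

```bash
python3 -c "
from h import *
print(ticket.finish_job())"
```

```text
the job is handed in; nothing more can be done
None
```

The job is done and handed in at about 34 s of robot time; the hand-in gives no verdict. Two prints were on the tray: the white one with a black band (part_a) and the grey one with a black band (part_d). I opened the cover, drew the tray out, stood both prints in the case, shut the cover and pushed the empty tray home.

**Last checks:**
- **Cover and tab:** the tab is within 0.1 px of its starting position in both cameras. When closing, the cover reached a firm stop at about 28 N.
- **Tray:** the handle is within 0.2 px of its starting position in the scene camera; the top view was not compared because its handle blob did not register. The tray met its back stop at about 19 N.
- **Prints:** both stood upright in the case in the last picture before the cover was closed. They cannot be seen now that it is shut.
- **Bystanders:** they look unmoved in the final picture; I did not measure them.
- **Failures:** no check failed or disagreed, and I saw no print knocked aside. I viewed 13 pictures.

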